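# Transfer an assay kit to the other rack in reverse order

### The job

One white rack holds an assay kit of four things in a row (dropper bottle, porcelain cup, rubber stopper and sample jar, in any order) and the other is empty; the kit is now to be worked from the other side. Move all four into the empty rack, one to a bay, standing upright about the middle of its cork pad, in reverse order: what stood at the left end of the old row goes to the right end of the new one, the second from the left becomes the second from the right, and so on (left and right as the robot sees them). Do not disturb the bench timer or the flat box standing nearby.

Things in the scene. Friction and masses are not known exactly. Their poses are not given: they have to be found in the camera images.
- old_rack: Old rack, full at the start: fixed white plastic rack, 76 x 288 mm (own x, y; +y to the robot's left, +x away from it). Four bays along y, centres at y = -0.105, -0.035, 0.035, 0.105 m, x = 0, each with a cork pad 52 mm square, its top 11 mm above the worktop; clear bay 64 mm (y) by 66 mm (x). Partitions 6 mm thick, 16 mm high; low lips in front and behind 11 mm high. Origin: centre of underside.
- new_rack: New rack, empty at the start: fixed white plastic rack, 76 x 288 mm (own x, y; +y to the robot's left, +x away from it). Four bays along y, centres at y = -0.105, -0.035, 0.035, 0.105 m, x = 0, each with a cork pad 52 mm square, its top 11 mm above the worktop; clear bay 64 mm (y) by 66 mm (x). Partitions 6 mm thick, 16 mm high; low lips in front and behind 11 mm high. Origin: centre of underside.
- dropper: Amber glass dropper bottle with black cap and rubber teat, loose, 102 mm tall; round body 37 mm in diameter up to 54 mm height, cap and teat above it, up to the top, about 20 mm wide and stiff enough to be held by. Origin: centre of its underside; z up along its axis.
- cup: Small open pale grey-white porcelain weighing cup, loose, 29 mm tall, round, 36 mm across the rim and 28 mm across the foot. Origin: centre of its underside; z up along its axis.
- stopper: Black rubber stopper, loose, 28 mm tall, round, 34 mm across at its top; no hole. Origin: centre of its underside; z up along its axis.
- jar: Small round glass sample jar with paper label and light silvery metal screw cap, loose, 40 mm in diameter, 62 mm tall. Origin: centre of its underside; z up along its axis.
- pad_dropper: The cork pad of the old rack on which the amber dropper bottle stands at the start, 52 x 52 x 3 mm, fixed in its bay; it stays there and so marks where the amber dropper bottle stood in the old row. Origin: centre of its underside, 8 mm above the worktop.
- pad_cup: The cork pad of the old rack on which the porcelain cup stands at the start, 52 x 52 x 3 mm, fixed in its bay; it stays there and so marks where the porcelain cup stood in the old row. Origin: centre of its underside, 8 mm above the worktop.
- pad_stopper: The cork pad of the old rack on which the rubber stopper stands at the start, 52 x 52 x 3 mm, fixed in its bay; it stays there and so marks where the rubber stopper stood in the old row. Origin: centre of its underside, 8 mm above the worktop.
- pad_jar: The cork pad of the old rack on which the glass jar stands at the start, 52 x 52 x 3 mm, fixed in its bay; it stays there and so marks where the glass jar stood in the old row. Origin: centre of its underside, 8 mm above the worktop.
- timer: Bystander: white bench timer, 51 x 62 x 57 mm, loose. Origin: centre of its underside.
- cuvettes: Bystander: flat box with blue lid, 70 x 105 x 37 mm, loose. Origin: centre of its underside.
Not all that is in view belongs to the job. What is shaped like the stopper but turquoise is not meant.

How it is judged:
By the outcome, as a careful person would: the job done as asked, in the order asked, and still so for the second after the job is handed in, with the robot touching nothing.
It also fails if it takes over 102 s, if anything falls off the work surface, if the arm or the gripper's body presses on something with over 40 N, if the wrist force passes 120 N, or if a joint passes its speed limit or range.

### The arm

A 6-joint arm with a two-finger parallel gripper is mounted at the origin on a cart in front of the work surface, level with it; the furniture and walls round the work are solid. World frame = base frame: x ahead of the robot, y to its left, z up, the work surface at z = 0. Lengths are in m, angles in rad, forces in N, time in s.
With the tool pointing down it reaches from about 0.3 to 0.775 m from the base axis. Payload 14.6 kg.
Tool frame: the origin (TCP) lies at the very end of the fingers, on their centre line; the grasp point (between the pads) lies 19 mm behind it; z points along the fingers, y is the line along which they close (so a half turn about z gives the same grasp; the last joint's range is limited). The gripper opens to 94 mm and grips with 3 to 60 N. Pads are 16 mm wide; open, the fingers measure 119 mm over their backs; the gripper's body (75 mm by 177 mm) begins 78 mm behind the grasp point.
Start: joints at [-1.231, 0.3, 1.521, -0, 1.321, -0.067], TCP at [0.218, -0.505, 0.205] pointing down, gripper open.
Joint ranges: [-3.03, 3.03], [-0.79, 2.21], [0.23, 2.52], [-1.04, 4.18], [0, 3.07], [-2.55, 2.55]. Speed limits (rad/s): [2.22, 2.22, 2.57, 3.14, 3.14, 3.14].

### API

Orientations are given as [roll, pitch, yaw] about the fixed x, y, z axes, in that order (R = Rz(yaw) Ry(pitch) Rx(roll)).
In Python, from station import ctrl, camera, camera_info, finder gives the robot as it stands.
- The arm moves only by the tool carry_out, never from a script. Its argument "motion" is a list of rows, each a list of 2 entries, a list of its own where there are three numbers: the shift along the tool's x, y, z as a fraction of full scale, then the turn about the tool's z as a fraction of full scale. A call has 1 to 12 rows; each row is the pose to reach, as a shift and turn from the pose commanded when the call began, along the tool's axes at that moment, turning the shorter way round; what a row does not reach only later rows make up. Full scale, the value 1, is 200 mm for a shift and 360 degrees for a turn. A row lasts 1/10 s, in which the tool goes at most 50 mm and 8.59 degrees, less where a joint would pass 70% of its speed; a pose out of reach is approached as far as the arm can. A call with a number of a shift or a turn outside -1 to 1 is refused whole. A call with a gripper value outside its range is refused whole. "hand" is the closure, from -1 (fully open) to 1 (shut), set as the call begins (left out, the last holds). The fingers move at their own pace and stop on an object; "force" is the grip in N (left out, the last holds). Time passes only in rows, so rows that repeat a pose let the fingers close. It gives the time, the measured TCP pose, the force, the opening and the grip force at its end, in the units of the state.
- ctrl.get_obs(): the state, without advancing time (a new reading comes with each control period).
- camera(name): name is "scene" or "top" or "wrist"; returns (picture, depth): 384x512x3 uint8, blue, green, red; 384x512 float32, m along the optical axis (not along the pixel's ray), 0 where there is no reading.
- camera_info(name): a dict with "camera_matrix" (3x3 intrinsics, pixels), "origin" and "attitude" of the camera in the world. Camera axes: x right, y down, z forward; pixel columns grow to the right and rows downward; lengths in m; the calibration is good to about 2 mm. A picture is of the moment at which its call begins: read the wrist's pose just before it. camera_info takes no time and is no camera call; for the wrist camera it gives the pose at the moment of the call.
- ctrl.hand_in(): hands the job in; it is judged then, once.
Trained networks look in the newest picture that a camera, given by its name, has taken for a name from the list of things; names that differ only in an ending like _2 or _b are one class to them, and where a whole thing is asked for, a point or a joint stands for the part that bears it (a point fixed in the world has none). Each returns a list of dicts, best first, with "conf" (0 to 1); they miss things now and then, are a little off and sometimes report something else, mostly with a low value. They report only what shows in the picture. A call takes as long as a camera call. They do not tell look-alikes from the thing itself.
- finder.boxes_of(camera, query): "location" ([column, row] in pixels, amid what is visible of it).
- finder.cut_out(camera, query): "mask" (384x512 bool, what is visible of it) and "location" ([column, row] in pixels, amid what is visible of it).
- finder.pinpoint(camera, query): "location" ([column, row] in pixels: a listed point, or the origin of a listed thing).
The state is a dict: "time_s": time; "qpos": joint angles; "joint_vel": joint speeds; "tau": joint torques, N m; "ee_pos": TCP position; "eef_rot": TCP orientation; "force": force on the tool from outside, world axes, zero at the start; "moment": the same for the moment, N m; "grip_width": finger opening in m; "grip_force": force on a finger pad.
Only numpy, scipy, OpenCV 4.12 (cv2) and the standard library are available. Lean on these libraries where they do the work, as an engineer would, in place of code of your own. Each camera call takes 0.05 s, during which the arm holds its last target. There are 200 camera calls.

## Working session

There is one attempt and no reset: what is moved stays moved. The work goes in short steps, Python scripts to look and compute and a tool call to move; the robot and the scene stay as the last step left them, time stands still between calls to the robot, and variables do not carry over. Pictures are saved under pics/ and viewed, at most 14 in all, crops included, and the job is handed in when it is done.

Besides the shell and the picture viewer there is one more tool, called after "Request:" as name(argument=value, ...) on one line, values as JSON. carry_out: Moves the arm, as the interface text tells. Its arguments: {"type":"object","properties":{"motion":{"type":"array","items":{"type":"array"}},"hand":{"type":"number"},"force":{"type":"number"}},"required":["motion"]}

```bash
mkdir -p pics; ls
python3 - <<'E'
from station import ctrl,camera,camera_info,finder
import cv2
for n in ("scene","top"):
    p,d=camera(n); cv2.imwrite(f"pics/{n}0.png",p)
    i=camera_info(n); print(n,i)
    for q in ["dropper","cup","stopper","jar","old_rack","new_rack","timer","cuvettes"]:
        print(q,[(round(r["conf"],2),[round(float(v)) for v in r["location"]]) for r in finder.boxes_of(n,q)][:4])
print(ctrl.get_obs())
E
```

```text
pics
scene {'camera_matrix': array([[487.01986154,   0.        , 256.8997678 ],
       [  0.        , 487.01986154, 191.51787074],
       [  0.        ,   0.        ,   1.        ]]), 'origin': array([-0.36338119,  0.81863595,  1.12574403]), 'attitude': array([-2.32699181, -0.00372002, -2.27840868])}
dropper [(0.67, [252, 195])]
cup [(0.67, [208, 213])]
stopper [(0.67, [234, 180]), (0.58, [205, 180])]
jar [(0.72, [227, 202]), (0.42, [234, 213])]
old_rack [(0.9, [236, 216])]
new_rack [(0.9, [310, 168])]
timer [(0.65, [174, 246])]
cuvettes []
top {'camera_matrix': array([[478.35489398,   0.        , 254.40895749],
       [  0.        , 478.35489398, 187.15695084],
       [  0.        ,   0.        ,   1.        ]]), 'origin': array([0.32807308, 0.04988825, 1.42634357]), 'attitude': array([-3.01986901, -0.00371423, -1.5886786 ])}
dropper [(0.46, [235, 184]), (0.39, [379, 237])]
cup []
stopper [(0.57, [245, 144]), (0.4, [211, 128])]
jar [(0.66, [212, 182])]
old_rack [(0.91, [223, 185])]
new_rack [(0.74, [340, 179])]
timer [(0.77, [135, 185])]
cuvettes [(0.9, [376, 236])]
{'time_s': 0.9, 'qpos': array([-1.23060166e+00,  2.99871607e-01,  1.52098774e+00, -2.75176345e-06,
        1.32070473e+00, -6.66157358e-02]), 'joint_vel': array([ 0.00066738,  0.00121562,  0.00202992, -0.00126804,  0.00105647,
       -0.00272712]), 'tau': array([-6.38572565e-04, -5.31659603e+01, -3.52914476e+01,  7.08202505e-02,
        2.12708255e-02, -3.61320659e-06]), 'ee_pos': array([ 0.21761198, -0.50511282,  0.20546635]), 'eef_rot': array([3.14156432e+00, 4.56248823e-06, 4.06811080e-01]), 'force': array([ 1.08399337,  0.55994161, -0.25449403]), 'moment': array([0.01390124, 0.00750295, 0.03821275]), 'grip_force': 0.0, 'grip_width': 0.09428954657738232}
```

Run:
```python
import cv2
p=cv2.imread("pics/scene0.png"); cv2.imwrite("pics/s1.png",cv2.resize(p[110:310,140:400],None,fx=3,fy=3,interpolation=cv2.INTER_CUBIC)[:600,:800])
p=cv2.imread("pics/top0.png"); cv2.imwrite("pics/t1.png",cv2.resize(p[80:290,110:420],None,fx=2.58,fy=2.58,interpolation=cv2.INTER_CUBIC)[:600,:800])
```

```text
(no output)
```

View pics/s1.png

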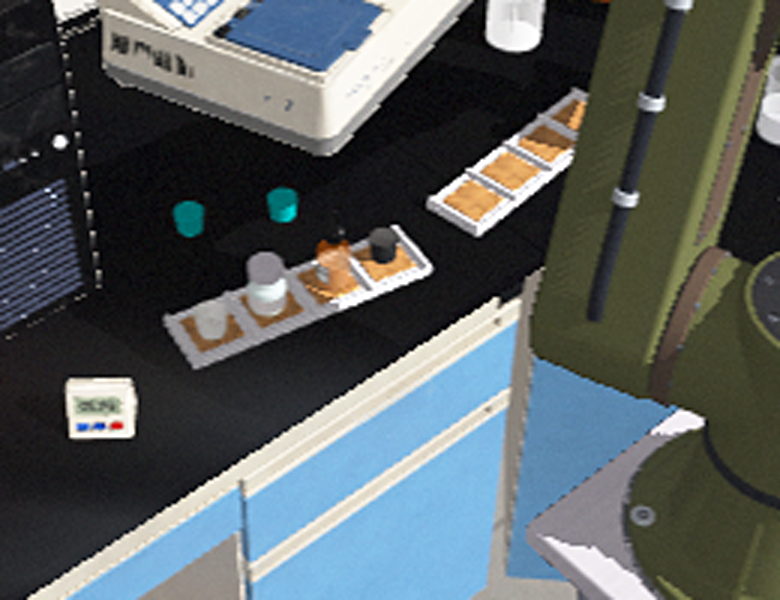

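View pics/t1.png

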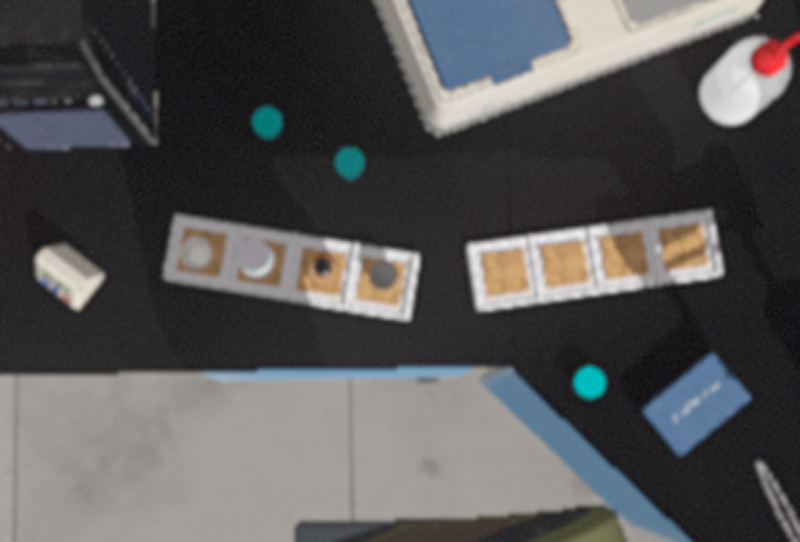

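```bash
cat > h.py <<'E'
from station import ctrl,camera,camera_info,finder
import numpy as np, cv2
from scipy.spatial.transform import Rotation as R
def pose(n):
    i=camera_info(n); return np.array(i["camera_matrix"]),np.array(i["origin"]),R.from_euler("xyz",i["attitude"]).as_matrix()
def cloud(n,d,P=None):
    K,o,A=P or pose(n); v,u=np.mgrid[:384,:512]
    return (np.stack([(u-K[0,2])/K[0,0],(v-K[1,2])/K[1,1],np.ones_like(u,float)],-1)*d[...,None])@A.T+o
def ray(n,uv,P=None):
    K,o,A=P or pose(n); return o,A@np.array([(uv[0]-K[0,2])/K[0,0],(uv[1]-K[1,2])/K[1,1],1])
def at_z(n,uv,z,P=None):
    o,r=ray(n,uv,P); return o+r*(z-o[2])/r[2]
def tri(rays):
    M=0;b=0
    for o,r in rays:
        r=r/np.linalg.norm(r); Q=np.eye(3)-np.outer(r,r); M=M+Q; b=b+Q@o
    x=np.linalg.solve(M,b); return x,[np.linalg.norm(np.cross(x-o,r/np.linalg.norm(r)))*1e3 for o,r in rays]
def move(xyz,yaw=None,frm=None):
    o=ctrl.get_obs(); p=np.array(o["ee_pos"]) if frm is None else np.array(frm[:3]); T=R.from_euler("xyz",o["eef_rot"]).as_matrix() if frm is None else R.from_euler("xyz",[np.pi,0,frm[3]]).as_matrix()
    s=T.T@(np.array(xyz)-p)/0.2
    y0=o["eef_rot"][2] if frm is None else frm[3]
    t=0 if yaw is None else -((yaw-y0+np.pi)%(2*np.pi)-np.pi)/(2*np.pi)  # tool z down
    return np.round(s,4),round(t,4)
E
python3 - <<'E'
from h import *
np.set_printoptions(precision=3,suppress=True)
C={}
for n in ("top","scene"):
    p,d=camera(n); W=cloud(n,d); C[n]=W
    for q in ("old_rack","new_rack"):
        m=finder.cut_out(n,q)[0]["mask"]&(d>0)
        P=W[m]; P=P[(P[:,2]>0.002)&(P[:,2]<0.025)]
        (c,s,a)=cv2.minAreaRect((P[:,:2]*1000).astype(np.float32)); print(n,q,len(P),np.array(c),np.array(s),a,"z",np.percentile(P[:,2],[5,50,95]))
    for q in ["dropper","cup","stopper","jar","timer","cuvettes"]:
        for r in finder.cut_out(n,q)[:2]:
            P=W[r["mask"]&(d>0)]
            print(n,q,round(r["conf"],2),np.round(r["location"]),"n",len(P),"med",np.median(P,0),"ztop",np.percentile(P[:,2],95))
    for q in ["pad_dropper","pad_cup","pad_stopper","pad_jar"]:
        for r in finder.pinpoint(n,q)[:2]: print(n,q,round(r["conf"],2),np.round(r["location"]),at_z(n,r["location"],0.008))
W=C["top"]
for r in range(60,200,14): print(r,W[r,110:420:20,2])
print(W[60,110:420:60,:2],W[190,110:420:60,:2])
E
```

```text
top old_rack 1182 [513.843 134.388] [288.785  76.632] 79.43513488769531 z [0.005 0.01  0.018]
top new_rack 2330 [ 516.087 -213.662] [ 75.823 285.074] 7.062282085418701 z [0.005 0.01  0.017]
top dropper 0.49 [235. 186.] n 92 med [0.499 0.095 0.073] ztop 0.11089594629674844
top cup 0.47 [186. 174.] n 117 med [0.532 0.245 0.021] ztop 0.041216053189243415
top stopper 0.65 [210. 126.] n 114 med [0.684 0.162 0.028] ztop 0.033777037589019565
top stopper 0.52 [340. 225.] n 102 med [ 0.375 -0.202  0.028] ztop 0.03241796133026212
top jar 0.73 [207. 180.] n 178 med [0.517 0.174 0.072] ztop 0.07607239189508144
top jar 0.56 [260. 186.] n 102 med [0.498 0.031 0.039] ztop 0.044490299370181174
top timer 0.78 [135. 184.] n 350 med [0.507 0.389 0.045] ztop 0.0583569982653968
top cuvettes 0.72 [373. 238.] n 920 med [ 0.347 -0.315  0.036] ztop 0.04157253409876238
top pad_dropper 0.56 [234. 184.] [0.513 0.104 0.008]
top pad_dropper 0.16 [238. 184.] [0.511 0.09  0.008]
top pad_cup 0.56 [186. 177.] [0.536 0.247 0.008]
top pad_stopper 0.57 [254. 189.] [0.497 0.042 0.008]
top pad_jar 0.65 [210. 182.] [0.521 
[... 1611 characters left out ...]
 0.005  0.001 -0.002]
144 [-0.001  0.003  0.002 -0.     0.003  0.007  0.005  0.036  0.005 -0.001
  0.001  0.005  0.001  0.001 -0.003 -0.002]
158 [ 0.004 -0.001 -0.    -0.001  0.003  0.008 -0.005 -0.003 -0.002 -0.
 -0.    -0.001  0.001  0.002  0.003  0.003]
172 [-0.     0.003 -0.001 -0.002  0.011  0.007  0.005 -0.004 -0.003  0.005
 -0.002  0.01   0.012  0.014 -0.004  0.005]
186 [ 0.005  0.053  0.    -0.009  0.012  0.039  0.066  0.013  0.013 -0.002
  0.013  0.012  0.009  0.008  0.005  0.   ]
[[ 0.753  0.367]
 [ 0.904  0.296]
 [ 0.901  0.11 ]
 [ 0.85  -0.065]
 [ 0.851 -0.238]
 [ 0.893 -0.45 ]] [[ 0.501  0.473]
 [ 0.498  0.295]
 [ 0.494  0.114]
 [ 0.492 -0.065]
 [ 0.488 -0.243]
 [ 0.486 -0.427]]
```

Run:
```python
from h import *
K,o,A=pose("wrist"); ob=ctrl.get_obs(); T=R.from_euler("xyz",ob["eef_rot"]).as_matrix()
print("cam in tool",T.T@(o-ob["ee_pos"]),T.T@A,K)
print(move([.366,-.36,.25],1.694)); print(move([.515,-.213,.30],1.694,[.366,-.36,.25,1.694]))
print(move([.49,-.03,.30],1.54,[.515,-.213,.30,1.694]),move([.514,.134,.30],1.386,[.49,-.03,.30,1.54]))
```

```text
cam in tool [ 0.08138359 -0.00042286 -0.17944798] [[-6.32648692e-04 -9.60308165e-01 -2.78940545e-01]
 [ 9.99999783e-01 -5.56445357e-04 -3.52367332e-04]
 [ 1.83166055e-04 -2.78940707e-01  9.60308309e-01]] [[338.81340348   0.         252.82735154]
 [  0.         338.81340348 186.45097816]
 [  0.           0.           1.        ]]
(array([ 0.9685, -0.3728, -0.2228]), np.float64(-0.2049))
(array([ 0.6379,  0.8297, -0.25  ]), -0.0)
(array([ 0.9234, -0.0116, -0.    ]), 0.0245) (array([0.8233, 0.0947, 0.    ]), 0.0245)
```

Request:
carry_out(motion=[[[0.25,-0.09,-0.2],-0.02],[[0.5,-0.18,-0.22],-0.045],[[0.75,-0.28,-0.22],-0.07],[[0.97,-0.37,-0.22],-0.095],[[0.97,-0.37,-0.22],-0.12],[[0.97,-0.37,-0.22],-0.145],[[0.97,-0.37,-0.22],-0.17],[[0.97,-0.37,-0.22],-0.19],[[0.97,-0.37,-0.22],-0.205],[[0.97,-0.37,-0.22],-0.205]], hand=-1, force=15)

```text
time_s: 3.2
ee_pos: [0.3665, -0.3604, 0.2495]
eef_rot: [3.142, 0.0, 1.697]
force: [-0.2, 0.7, -0.7]
grip_width: 0.0938
grip_force: 0.0
```

Request:
carry_out(motion=[[[0.16,0.2,-0.06],0],[[0.32,0.4,-0.12],0],[[0.48,0.6,-0.18],0],[[0.64,0.83,-0.25],0],[[0.64,0.83,-0.25],0],[[0.64,0.83,-0.25],0],[[0.64,0.83,-0.25],0]])

```text
time_s: 3.9
ee_pos: [0.5148, -0.2135, 0.2989]
eef_rot: [-3.141, -0.0, 1.693]
force: [-0.4, 0.2, 0.3]
grip_width: 0.094
grip_force: 0.0
```

```bash
cat > look.py <<'E'
from h import *
import sys
np.set_printoptions(precision=4,suppress=True)
def rackfit(q,n="wrist",top=(0.004,0.022)):
    P0=pose(n); p,d=camera(n); W=cloud(n,d,P0)
    r=finder.cut_out(n,q)
    if not r: print("no",q); return p,d,W
    P=W[r[0]["mask"]&(d>0)]; P=P[(P[:,2]>top[0])&(P[:,2]<top[1])]
    c,s,a=cv2.minAreaRect((P[:,:2]*1000).astype(np.float32)); print(q,round(r[0]["conf"],2),len(P),np.array(c),np.array(s),a,np.percentile(P[:,2],[5,50,95]))
    return p,d,W
E
python3 - <<'E'
from look import *
o=ctrl.get_obs(); print(o["time_s"],o["ee_pos"],o["eef_rot"],o["force"])
p,d,W=rackfit("new_rack"); cv2.imwrite("pics/w1.png",p)
E
```

```text
3.9 [ 0.5148 -0.2135  0.2989] [-3.1407 -0.0002  1.6931] [-0.3576  0.2126  0.3497]
new_rack 0.96 11246 [ 515.7964 -214.8242] [ 76.0613 287.0897] 7.1760406494140625 [0.0074 0.0108 0.0159]
```

View pics/w1.png

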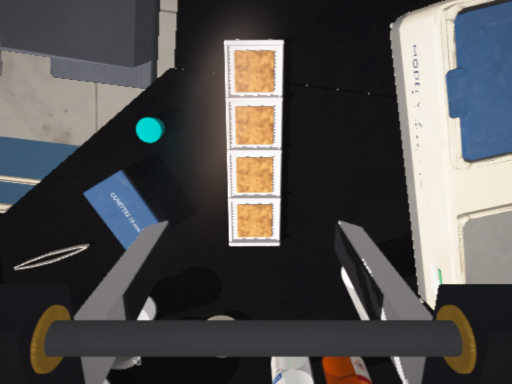

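The wrist view shows the empty new rack (columns 225–283, rows 40–245), a turquoise look-alike at (150,130) and the box at (125,208). Next is the old rack.

Request:
carry_out(motion=[[[0.23,0,0],0.01],[[0.46,-0.01,0],0.025],[[0.69,-0.01,0],0.025],[[0.92,-0.01,0],0.025],[[0.92,-0.01,0],0.025]])

```text
time_s: 4.5
ee_pos: [0.4896, -0.0277, 0.2998]
eef_rot: [3.141, -0.001, 1.54]
force: [-0.3, -0.4, 0.9]
grip_width: 0.0941
grip_force: 0.0
```

Request:
carry_out(motion=[[[0.23,0.02,0],0.01],[[0.46,0.05,0],0.025],[[0.7,0.09,0],0.025],[[0.82,0.09,0],0.025],[[0.82,0.09,0],0.025],[[0.82,0.09,0],0.025],[[0.82,0.09,0],0.025]])

```text
time_s: 5.2
ee_pos: [0.5142, 0.1311, 0.2995]
eef_rot: [3.142, 0.0, 1.379]
force: [-0.2, 0.3, -0.2]
grip_width: 0.094
grip_force: 0.0
```

Run:
```python
from look import *
o=ctrl.get_obs(); print(o["time_s"],o["ee_pos"],o["eef_rot"])
p,d,W=rackfit("old_rack"); cv2.imwrite("pics/w2.png",p)
import pickle; pickle.dump((p,d,W,pose("wrist")),open("w2.pkl","wb"))
for q in ["dropper","cup","stopper","jar"]:
    for r in finder.cut_out("wrist",q)[:3]:
        P=W[r["mask"]&(d>0)]; zt=np.percentile(P[:,2],97); T=P[P[:,2]>zt-0.006]
        c,rad=cv2.minEnclosingCircle((T[:,:2]*1000).astype(np.float32))
        print(q,round(r["conf"],2),np.round(r["location"]),"ztop",zt,"circle",np.array(c),rad)
    print([(round(r["conf"],2),np.round(r["location"],1),at_z("wrist",r["location"],0.011)) for r in finder.pinpoint("wrist",q)[:2]])
```

```text
5.2 [0.5142 0.1311 0.2995] [3.1415 0.0002 1.3786]
old_rack 0.75 5549 [513.9507 135.7946] [288.8863  76.0614] 79.51995849609375 [0.007  0.0094 0.0165]
dropper 0.81 [246. 178.] ztop 0.1119057242629637 circle [504.5612  97.5388] 5.961594104766846
dropper 0.37 [255. 136.] ztop 0.01687309683681388 circle [513.6022 136.4835] 146.16624450683594
[(0.78, array([251.2, 167.5]), array([0.5067, 0.1065, 0.011 ]))]
[(0.59, array([247.5,  58.1]), array([0.5298, 0.2504, 0.011 ]))]
stopper 0.84 [376. 104.] ztop 0.029834810608123725 circle [682.13   160.9747] 16.918230056762695
stopper 0.74 [205. 364.] ztop 0.028969189326561905 circle [ 373.467  -201.0232] 17.340900421142578
stopper 0.68 [348. 180.] ztop 0.02968327770683311 circle [632.3525  66.376 ] 16.902036666870117
[(0.9, array([370.1, 102.8]), array([0.6804, 0.1643, 0.011 ])), (0.81, array([257., 219.]), array([0.5001, 0.029 , 0.011 ]))]
jar 0.62 [252. 120.] ztop 0.07466387698308435 circle [521.534  175.2106] 18.297534942626953
[(0.56, array([252.6, 118.9]), array([0.5214, 0.1735, 0.011 ]))]
```

View pics/w2.png

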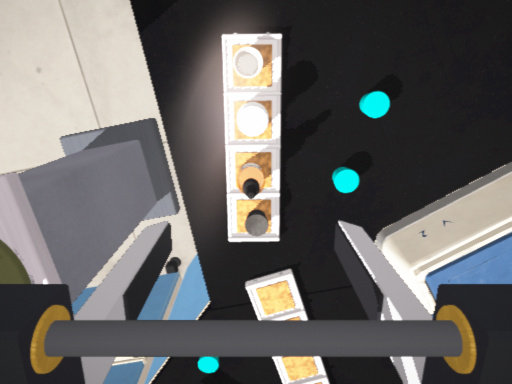

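The candidates in this view are the black stopper at (257,222) and the turquoise look-alikes at (375,104), (346,180) and (208,364). I'm choosing the black one in the rack. The row from left to right is cup (247,62), jar (253,120), dropper (250,178), stopper (257,222).

Run:
```python
from look import *
import pickle
p,d,W,P0=pickle.load(open("w2.pkl","rb"))
c=np.array([.5140,.1358]); a=np.deg2rad(79.52-90); ax=np.array([np.cos(a),np.sin(a)]); ay=np.array([-np.sin(a),np.cos(a)])
cn=np.array([.5158,-.2148]); b=np.deg2rad(7.18); bx=np.array([np.cos(b),np.sin(b)]); by=np.array([-np.sin(b),np.cos(b)])
pt,dt=camera("top"); Wt=cloud("top",dt)
for n,y in zip(["cup","jar","dropper","stopper"],[.105,.035,-.035,-.105]):
    B=c+ay*y; print(n,"bay",B,"new bay",cn-by*y)
    for nm,WW,dd in(("wrist",W,d),("top",Wt,dt)):
        q=WW[...,:2]-B; m=(abs(q@ax)<.03)&(abs(q@ay)<.03)&(WW[...,2]>.02)&(dd>0); P=WW[m]
        zt=np.percentile(P[:,2],97); T=P[P[:,2]>zt-.005]
        cc,r=cv2.minEnclosingCircle((T[:,:2]*1000).astype(np.float32)); print("  ",nm,len(P),"ztop",zt,"circ",np.array(cc),r,"mean",T[:,:2].mean(0))
        if n=="dropper": 
            T=P[abs(P[:,2]-.06)<.008]; print("   body",T[:,:2].min(0),T[:,:2].max(0))
    if n=="stopper":
        v,u=np.nonzero((abs((W[...,:2]-B)@ax)<.03)&(abs((W[...,:2]-B)@ay)<.03)&(W[...,2]>.03)); print("pix",u.mean(),v.mean(),"bgr",p[v,u].mean(0))
        cv2.imwrite("pics/crop.png",cv2.resize(p[20:260,190:400],None,fx=2.5,fy=2.5,interpolation=cv2.INTER_CUBIC))
```

```text
cup bay [0.5331 0.239 ] new bay [ 0.5289 -0.319 ]
   wrist 366 ztop 0.04065784116813575 circ [528.6372 242.4446] 17.880002975463867 mean [0.5285 0.2434]
   top 8 ztop 0.0445163312081457 circ [530.3591 227.8079] 8.660744667053223 mean [0.5304 0.227 ]
jar bay [0.5204 0.1702] new bay [ 0.5202 -0.2495]
   wrist 10389 ztop 0.41541644903586705 circ [517.8297 156.2701] 30.17696189880371 mean [0.518  0.1571]
   top 788 ztop 0.6104285468269219 circ [510.8685 164.8422] 26.884201049804688 mean [0.5078 0.1675]
dropper bay [0.5076 0.1014] new bay [ 0.5114 -0.1801]
   wrist 795 ztop 0.11192051237859196 circ [504.3301  97.8859] 5.866871356964111 mean [0.5047 0.0984]
   body [0.4857 0.0806] [0.5223 0.1162]
   top 1194 ztop 0.6116540235923006 circ [502.211   99.3481] 35.36637878417969 mean [0.5085 0.0906]Traceback (most recent call last):
  File "<stdin>", line 14, in <module>
    return umr_minimum(a, axis, None, out, keepdims, initial, where)
ValueError: zero-size array to reduction operation minimum which has no identity
```

Run:
```python
from look import *
import pickle
p,d,W,P0=pickle.load(open("w2.pkl","rb"))
c=np.array([.5140,.1358]); a=np.deg2rad(79.52-90); ax=np.array([np.cos(a),np.sin(a)]); ay=np.array([-np.sin(a),np.cos(a)])
for n,y in zip(["cup","jar","dropper","stopper"],[.105,.035,-.035,-.105]):
    B=c+ay*y; q=W[...,:2]-B; m=(abs(q@ax)<.03)&(abs(q@ay)<.03)&(W[...,2]>.02)&(W[...,2]<.13)&(d>0); P=W[m]
    zt=np.percentile(P[:,2],97); T=P[P[:,2]>zt-.005]
    cc,r=cv2.minEnclosingCircle((T[:,:2]*1000).astype(np.float32)); print(n,"ztop",zt,"circ",np.array(cc),r,"in bay",(np.array(cc)/1000-B)@np.c_[ax,ay])
    print("  col",p[m&(W[...,2]>zt-.005)].mean(0))
cv2.imwrite("pics/crop.png",cv2.resize(p[20:260,190:400],None,fx=2.5,fy=2.5,interpolation=cv2.INTER_CUBIC))
# stopper: reach height z=.014
h=a+np.pi/2
print("yaw",h)
```

```text
cup ztop 0.04065784116813575 circ [528.6372 242.4446] 17.880002975463867 in bay [-0.005   0.0025]
  col [248.7249 251.4974 253.2381]
jar ztop 0.07467411965328527 circ [521.534  175.2106] 18.297534942626953 in bay [0.0002 0.0051]
  col [254.1242 253.5447 254.6515]
dropper ztop 0.11192051237859196 circ [504.3301  97.8859] 5.866871356964111 in bay [-0.0026 -0.004 ]
  col [70.8767 71.4932 74.7397]
stopper ztop 0.04047246918702049 circ [498.5879  30.2975] 16.851404190063477 in bay [ 0.004  -0.0015]
  col [118.5501 125.2261 134.0723]
yaw 1.3878858211858907
```

View pics/crop.png

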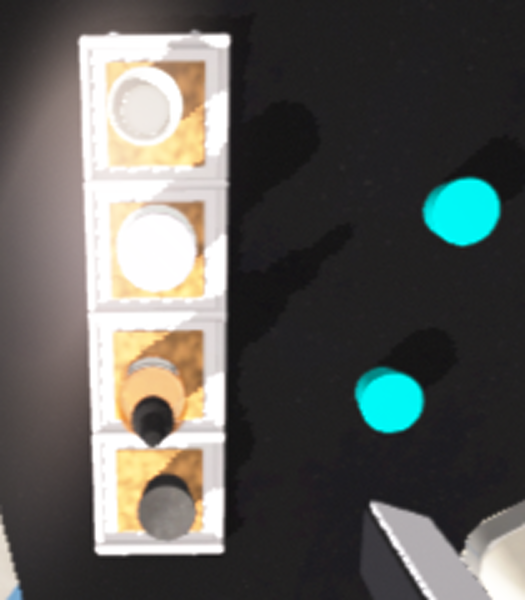

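The crop confirms it: the black stopper is in the right-hand bay and the turquoise ones lie outside the rack.

Run:
```python
from h import *
print(move([.4986,.0303,.14],1.388)); print(move([.4986,.0303,.015],1.388,[.4986,.0303,.14,1.388]))
```

```text
(array([-0.5179,  0.021 ,  0.7973]), np.float64(-0.0012))
(array([ 0.   , -0.   ,  0.625]), -0.0)
```

Request:
carry_out(motion=[[[-0.2,0.01,0.1],0],[[-0.4,0.02,0.25],-0.001],[[-0.52,0.02,0.45],-0.001],[[-0.52,0.02,0.65],-0.001],[[-0.52,0.02,0.8],-0.001],[[-0.52,0.02,0.8],-0.001],[[-0.52,0.02,0.8],-0.001],[[-0.52,0.02,0.8],-0.001]])

```text
time_s: 6.55
ee_pos: [0.4993, 0.0301, 0.1414]
eef_rot: [3.139, -0.0, 1.387]
force: [0.2, -0.5, 0.2]
grip_width: 0.094
grip_force: 0.0
```

Run:
```python
from look import *
o=ctrl.get_obs(); print(o["ee_pos"],o["eef_rot"])
P0=pose("wrist"); p,d=camera("wrist"); W=cloud("wrist",d,P0)
q=W[...,:2]-np.array([.4986,.0303]); m=(np.hypot(q[...,0],q[...,1])<.028)&(W[...,2]>.02)&(W[...,2]<.06)
P=W[m]; zt=np.percentile(P[:,2],97); T=P[P[:,2]>zt-.005]; print(zt,cv2.minEnclosingCircle((T[:,:2]*1000).astype(np.float32)))
# two-place triangulation
v,u=np.nonzero(m&(W[...,2]>zt-.005)); (uv,_)=cv2.minEnclosingCircle(np.c_[u,v].astype(np.float32))
import pickle; p2,d2,W2,P2=pickle.load(open("w2.pkl","rb")); m2=(np.hypot(W2[...,0]-.4986,W2[...,1]-.0303)<.028)&(W2[...,2]>.035)&(W2[...,2]<.06)
v2,u2=np.nonzero(m2); uv2,_=cv2.minEnclosingCircle(np.c_[u2,v2].astype(np.float32)); print("tri",tri([ray("wrist",uv,P0),ray("wrist",uv2,P2)]))
print(move([.4986,.0303,.015],1.388))
cv2.imwrite("pics/w3.png",p)
```

```text
[0.4993 0.0301 0.1414] [ 3.1389 -0.0005  1.3874]
0.040336675702810874 ((498.5859069824219, 29.92675018310547), 16.94326400756836)
tri (array([0.4983, 0.0293, 0.0343]), [np.float64(0.08281122646143718), np.float64(0.08281122646138667)])
(array([ 0.0001, -0.0049,  0.6313]), np.float64(-0.0001))
```

View pics/w3.png

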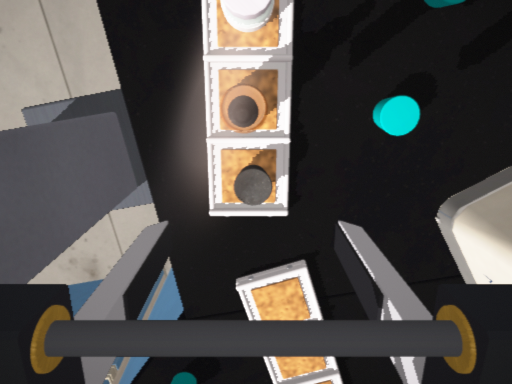

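The black stopper is at (253,185), between the fingers' lines. I'll descend, grip and lift.

Request:
carry_out(motion=[[[0,0,0.2],0],[[0,0,0.38],0],[[0,0,0.53],0],[[0,0,0.63],0],[[0,0,0.63],0],[[0,0,0.63],0]])

```text
time_s: 7.2
ee_pos: [0.4992, 0.03, 0.0148]
eef_rot: [3.14, -0.0, 1.387]
force: [-0.4, 1.0, 0.2]
grip_width: 0.0942
grip_force: 0.0
```

Request:
carry_out(motion=[[[0,0,0],0],[[0,0,0],0],[[0,0,0],0],[[0,0,0],0],[[0,0,0],0],[[0,0,0],0],[[0,0,0],0],[[0,0,0],0]], hand=1, force=15)

```text
time_s: 8.0
ee_pos: [0.4983, 0.0299, 0.0134]
eef_rot: [-3.142, -0.0, 1.387]
force: [0.2, 0.1, 0.1]
grip_width: 0.0336
grip_force: 13.9
```

Run:
```python
from h import *
o=ctrl.get_obs();print(o["ee_pos"],o["eef_rot"])
print(move([.5027,-.1106,.115],1.696))
```

```text
[0.49832669 0.02993228 0.01343259] [-3.14156393e+00 -1.60088685e-05  1.38692023e+00]
(array([-0.6868,  0.15  , -0.5079]), np.float64(-0.0492))
```

Request:
carry_out(motion=[[[0,0,-0.15],0],[[0,0,-0.32],0],[[-0.12,0.03,-0.5],-0.01],[[-0.3,0.07,-0.51],-0.02],[[-0.5,0.11,-0.51],-0.035],[[-0.69,0.15,-0.51],-0.049],[[-0.69,0.15,-0.51],-0.049],[[-0.69,0.15,-0.51],-0.049],[[-0.69,0.15,-0.51],-0.049],[[-0.69,0.15,-0.51],-0.049]])

```text
time_s: 9.0
ee_pos: [0.5026, -0.1102, 0.1154]
eef_rot: [-3.142, -0.0, 1.696]
force: [-0.0, 0.4, -0.8]
grip_width: 0.0338
grip_force: 15.0
```

Run:
```python
from h import *
o=ctrl.get_obs();print(o["ee_pos"],o["eef_rot"],o["grip_width"])
print(move([.5027,-.1106,.0155],1.696))
```

```text
[ 0.502638   -0.11020337  0.1154425 ] [-3.14150317e+00 -1.24246239e-04  1.69558735e+00] 0.03383451113946871
(array([-2.100e-03,  1.000e-04,  4.997e-01]), np.float64(-0.0001))
```

Request:
carry_out(motion=[[[0,0,0.15],0],[[0,0,0.3],0],[[0,0,0.4],0],[[0,0,0.46],0],[[0,0,0.49],0],[[0,0,0.5],0],[[0,0,0.5],0],[[0,0,0.5],0]])

```text
time_s: 9.8
ee_pos: [0.5031, -0.1113, 0.0163]
eef_rot: [3.14, 0.001, 1.695]
force: [0.6, -0.1, 0.4]
grip_width: 0.0336
grip_force: 15.0
```

Request:
carry_out(motion=[[[0,0,0],0],[[0,0,0],0],[[0,0,0],0],[[0,0,0],0],[[0,0,0],0],[[0,0,-0.1],0],[[0,0,-0.3],0],[[0,0,-0.5],0],[[0,0,-0.74],0],[[0,0,-0.74],0],[[0,0,-0.74],0]], hand=-1)

```text
time_s: 10.9
ee_pos: [0.5028, -0.1113, 0.1639]
eef_rot: [3.14, 0.001, 1.695]
force: [-0.2, -0.1, -1.0]
grip_width: 0.0939
grip_force: 0.0
```

```bash
cat > chk.py <<'E'
from look import *
def top_of(xy,r=.028,zlo=.02,zhi=.13,save=None):
    P0=pose("wrist"); p,d=camera("wrist"); W=cloud("wrist",d,P0)
    m=(np.hypot(W[...,0]-xy[0],W[...,1]-xy[1])<r)&(W[...,2]>zlo)&(W[...,2]<zhi)&(d>0)
    P=W[m]
    if save: cv2.imwrite(save,p)
    if len(P)<10: print("none",len(P)); return
    zt=np.percentile(P[:,2],97); T=P[P[:,2]>zt-.005]; print("n",len(P),"ztop",zt,cv2.minEnclosingCircle((T[:,:2]*1000).astype(np.float32)))
def st():
    o=ctrl.get_obs(); print(o["time_s"],o["ee_pos"],o["eef_rot"],o["grip_width"],o["force"])
E
python3 - <<'E'
from chk import *
st(); top_of([.5027,-.1106],save="pics/w4.png")
o=ctrl.get_obs()
print(move([.5045,.0979,.165],1.388))
E
```

```text
10.9 [ 0.5028 -0.1113  0.1639] [3.14   0.0007 1.6949] 0.09391333516284847 [-0.165  -0.1096 -1.0059]
n 1027 ztop 0.040413477374256795 ((502.3770446777344, -111.18804931640625), 16.887889862060547)
(array([ 1.0356,  0.1406, -0.0112]), np.float64(0.0488))
```

View pics/w4.png

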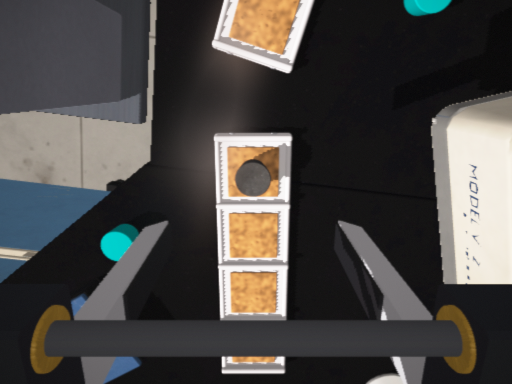

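The stopper stands upright in the left bay at (253,178), within 1 mm of where it should be. Next is the dropper.

Request:
carry_out(motion=[[[0.22,0.03,-0.02],0.01],[[0.45,0.06,-0.02],0.025],[[0.7,0.09,-0.02],0.035],[[0.95,0.13,-0.02],0.049],[[1.0,0.14,-0.02],0.049],[[1.0,0.14,-0.02],0.049],[[1.0,0.14,-0.02],0.049]])

```text
time_s: 11.65
ee_pos: [0.5054, 0.0898, 0.1665]
eef_rot: [-3.14, 0.001, 1.388]
force: [0.1, 0.5, 0.2]
grip_width: 0.0942
grip_force: 0.0
```

Run:
```python
from chk import *
st(); top_of([.5045,.098])
print(move([.5045,.098,.037],1.388))
```

```text
11.65 [0.5054 0.0898 0.1665] [-3.14    0.0007  1.3877] 0.09418710379076799 [0.0989 0.5028 0.1784]
n 1646 ztop 0.11223783380108586 ((504.4980773925781, 97.54440307617188), 5.627490520477295)
(array([ 0.0415, -0.0118,  0.6486]), np.float64(-0.0002))
```

Request:
carry_out(motion=[[[0.04,-0.01,0],0],[[0.04,-0.01,0.15],0],[[0.04,-0.01,0.33],0],[[0.04,-0.01,0.5],0],[[0.04,-0.01,0.6],0],[[0.04,-0.01,0.65],0],[[0.04,-0.01,0.65],0],[[0.04,-0.01,0.65],0]])

```text
time_s: 12.5
ee_pos: [0.5057, 0.0988, 0.0384]
eef_rot: [3.14, -0.0, 1.387]
force: [-0.7, 0.2, 0.3]
grip_width: 0.094
grip_force: 0.0
```

Request:
carry_out(motion=[[[0,0,0],0],[[0,0,0],0],[[0,0,0],0],[[0,0,0],0],[[0,0,0],0],[[0,0,0],0],[[0,0,0],0],[[0,0,0],0]], hand=1, force=18)

```text
time_s: 13.3
ee_pos: [0.5051, 0.099, 0.0374]
eef_rot: [-3.142, -0.0, 1.387]
force: [0.3, 0.2, -0.4]
grip_width: 0.0361
grip_force: 18.0
```

Run:
```python
from chk import *
st(); o=ctrl.get_obs(); p=o["ee_pos"]
print(move([.507,-.041,.14],1.542)); print(move([.5114,-.1801,.14],1.696,[.507,-.041,.14,1.542]))
```

```text
13.3 [0.5051 0.099  0.0374] [-3.1416 -0.      1.387 ] 0.03607368115334577 [ 0.3384  0.2245 -0.4236]
(array([-0.6863,  0.1371, -0.5129]), np.float64(-0.0247))
(array([-0.6946,  0.042 ,  0.    ]), -0.0245)
```

Request:
carry_out(motion=[[[0,0,-0.12],0],[[0,0,-0.3],0],[[0,0,-0.45],0],[[-0.12,0.02,-0.51],-0.005],[[-0.3,0.06,-0.51],-0.01],[[-0.5,0.1,-0.51],-0.018],[[-0.69,0.14,-0.51],-0.025],[[-0.69,0.14,-0.51],-0.025],[[-0.69,0.14,-0.51],-0.025]])

```text
time_s: 14.2
ee_pos: [0.5073, -0.0422, 0.1393]
eef_rot: [-3.141, -0.0, 1.542]
force: [-0.4, 0.4, -0.9]
grip_width: 0.0358
grip_force: 18.0
```

Request:
carry_out(motion=[[[-0.12,0.01,0],-0.005],[[-0.3,0.02,0],-0.012],[[-0.47,0.03,0],-0.02],[[-0.62,0.04,0],-0.0245],[[-0.69,0.04,0],-0.0245],[[-0.69,0.04,0],-0.0245],[[-0.69,0.04,0],-0.0245],[[-0.69,0.04,0],-0.0245]])

```text
time_s: 15.0
ee_pos: [0.5119, -0.1785, 0.1395]
eef_rot: [-3.142, -0.0, 1.699]
force: [0.4, 0.0, -1.4]
grip_width: 0.036
grip_force: 18.0
```

Run:
```python
from chk import *
st(); print(move([.5114,-.179,.039],1.696)); top_of([.5114,-.1801],zlo=.09,zhi=.25)
```

```text
15.0 [ 0.5119 -0.1785  0.1395] [-3.1416 -0.0002  1.6989] 0.03599967674701455 [ 0.3879  0.0094 -1.3524]
(array([-0.0021, -0.0027,  0.5024]), np.float64(0.0005))
n 12287 ztop 0.24230130493751673 ((510.3802490234375, -172.19827270507812), 21.660886764526367)
```

Request:
carry_out(motion=[[[0,0,0.15],0],[[0,0,0.3],0],[[0,0,0.4],0],[[0,0,0.46],0],[[0,0,0.49],0],[[0,0,0.505],0],[[0,0,0.505],0],[[0,0,0.505],0]])

```text
time_s: 15.85
ee_pos: [0.5122, -0.1801, 0.0393]
eef_rot: [3.14, 0.001, 1.698]
force: [-0.2, -0.7, -1.6]
grip_width: 0.036
grip_force: 18.0
```

Request:
carry_out(motion=[[[0,0,0],0],[[0,0,0],0],[[0,0,0],0],[[0,0,0],0],[[0,0,0],0],[[0,0,0],0],[[0,0,-0.1],0],[[0,0,-0.3],0],[[0,0,-0.5],0],[[0,0,-0.7],0],[[0,0,-0.7],0],[[0,0,-0.7],0]], hand=-1)

```text
time_s: 17.05
ee_pos: [0.5118, -0.1801, 0.1787]
eef_rot: [3.141, 0.001, 1.698]
force: [-0.2, -0.0, -1.1]
grip_width: 0.0939
grip_force: 0.0
```

Run:
```python
from chk import *
st(); top_of([.5114,-.1801],save="pics/w5.png"); top_of([.5027,-.1106],zhi=.06)
print(move([.505,-.005,.165],1.542)); print(move([.5215,.1752,.165],1.388,[.505,-.005,.165,1.542]))
```

```text
17.05 [ 0.5118 -0.1801  0.1787] [3.1406 0.0006 1.698 ] 0.09392921257002436 [-0.2444 -0.0457 -1.1257]
n 1540 ztop 0.11217628525372225 ((512.6812133789062, -181.21966552734375), 5.5888752937316895)
n 1097 ztop 0.04064255531303938 ((502.44366455078125, -111.29078674316406), 16.843488693237305)
(array([0.8708, 0.0802, 0.061 ]), np.float64(0.0248))
(array([0.903 , 0.0565, 0.    ]), 0.0245)
```

View pics/w5.png

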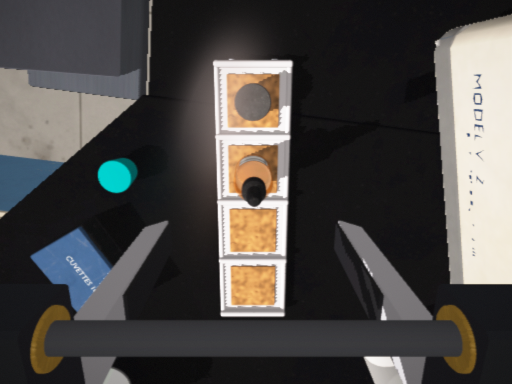

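The dropper stands in the second bay with its teat at (254,190), and the stopper is unmoved at (252,101). Next is the jar.

Request:
carry_out(motion=[[[0.22,0.02,0],0.01],[[0.44,0.04,0.02],0.02],[[0.66,0.06,0.05],0.025],[[0.87,0.08,0.06],0.025],[[0.87,0.08,0.06],0.025]])

```text
time_s: 17.65
ee_pos: [0.5045, -0.0016, 0.1648]
eef_rot: [-3.139, -0.001, 1.545]
force: [0.4, -0.8, 0.3]
grip_width: 0.0936
grip_force: 0.0
```

Request:
carry_out(motion=[[[0.23,0.01,0],0.01],[[0.45,0.03,0],0.018],[[0.67,0.04,0],0.0245],[[0.89,0.057,0],0.0245],[[0.9,0.057,0],0.0245],[[0.9,0.057,0],0.0245],[[0.9,0.057,0],0.0245]])

```text
time_s: 18.35
ee_pos: [0.5222, 0.1729, 0.1657]
eef_rot: [-3.14, 0.001, 1.386]
force: [-0.2, 0.3, -0.2]
grip_width: 0.0941
grip_force: 0.0
```

Run:
```python
from chk import *
st(); top_of([.5215,.1752])
print(move([.5215,.1752,.032],1.388))
```

```text
18.35 [0.5222 0.1729 0.1657] [-3.1405  0.0008  1.3861] 0.094071377028859 [-0.2141  0.3371 -0.1711]
n 1975 ztop 0.07432175465586563 ((521.3519897460938, 175.2742919921875), 18.2822322845459)
(array([ 0.0116, -0.0059,  0.6701]), np.float64(-0.0004))
```

Request:
carry_out(motion=[[[0.01,-0.005,0.05],0],[[0.01,-0.005,0.2],0],[[0.01,-0.005,0.38],0],[[0.01,-0.005,0.53],0],[[0.01,-0.005,0.63],0],[[0.01,-0.005,0.67],0],[[0.01,-0.005,0.67],0],[[0.01,-0.005,0.67],0]])

```text
time_s: 19.2
ee_pos: [0.5222, 0.1762, 0.0333]
eef_rot: [3.141, -0.001, 1.387]
force: [-0.5, 0.3, -0.2]
grip_width: 0.094
grip_force: 0.0
```

Request:
carry_out(motion=[[[0,0,0],0],[[0,0,0],0],[[0,0,0],0],[[0,0,0],0],[[0,0,0],0],[[0,0,0],0],[[0,0,0],0],[[0,0,0],0]], hand=1, force=20)

```text
time_s: 20.0
ee_pos: [0.5217, 0.1763, 0.0325]
eef_rot: [3.142, -0.0, 1.387]
force: [0.4, 0.4, 0.3]
grip_width: 0.0393
grip_force: 20.0
```

Run:
```python
from chk import *
st()
a=[.512,.033,.18,1.49]; b=[.5165,-.11,.18,1.60]; c=[.5202,-.2495,.18,1.696]
print(move(a[:3],a[3])); print(move(b[:3],b[3],a)); print(move(c[:3],c[3],b))
```

```text
20.0 [0.5217 0.1763 0.0325] [ 3.1416 -0.      1.387 ] 0.039279730876384374 [0.3594 0.3728 0.2835]
(array([-0.7135,  0.0833, -0.7377]), np.float64(-0.0164))
(array([-0.7109,  0.0801,  0.    ]), -0.0175)
(array([-0.6977, -0.0019, -0.    ]), -0.0153)
```

Request:
carry_out(motion=[[[0,0,-0.12],0],[[0,0,-0.3],0],[[0,0,-0.48],0],[[-0.1,0.01,-0.65],0],[[-0.28,0.03,-0.74],-0.005],[[-0.48,0.05,-0.74],-0.01],[[-0.71,0.083,-0.74],-0.016],[[-0.71,0.083,-0.74],-0.016]])

```text
time_s: 20.8
ee_pos: [0.5117, 0.0297, 0.1806]
eef_rot: [3.141, 0.001, 1.485]
force: [0.4, -0.2, -1.4]
grip_width: 0.0391
grip_force: 20.0
```

Request:
carry_out(motion=[[[-0.18,0.02,0],-0.005],[[-0.36,0.04,0],-0.01],[[-0.54,0.06,0],-0.0175],[[-0.71,0.08,0],-0.0175]])

```text
time_s: 21.2
ee_pos: [0.5161, -0.1101, 0.1804]
eef_rot: [-3.141, -0.0, 1.599]
force: [-0.0, -0.0, -0.3]
grip_width: 0.039
grip_force: 20.0
```

Request:
carry_out(motion=[[[-0.18,0,0],-0.005],[[-0.36,0,0],-0.01],[[-0.53,0,0],-0.0155],[[-0.66,0,0],-0.0155],[[-0.7,0,0],-0.0155],[[-0.7,0,0],-0.0155],[[-0.7,0,0],-0.0155],[[-0.7,0,0],-0.0155]])

```text
time_s: 22.0
ee_pos: [0.5201, -0.2479, 0.1805]
eef_rot: [3.142, -0.0, 1.696]
force: [0.2, -0.7, -0.3]
grip_width: 0.0392
grip_force: 20.0
```

Run:
```python
from chk import *
st(); print(move([.5202,-.2487,.034],1.696))
```

```text
22.0 [ 0.5201 -0.2479  0.1805] [ 3.1416 -0.0001  1.696 ] 0.039181589831857794 [ 0.2198 -0.7089 -0.3121]
(array([-0.0043, -0.0002,  0.7327]), np.float64(0.0))
```

Request:
carry_out(motion=[[[0,0,0.15],0],[[0,0,0.35],0],[[0,0,0.53],0],[[0,0,0.65],0],[[0,0,0.7],0],[[0,0,0.725],0],[[0,0,0.733],0],[[0,0,0.733],0],[[0,0,0.733],0]])

```text
time_s: 22.9
ee_pos: [0.5204, -0.2493, 0.0349]
eef_rot: [3.14, 0.001, 1.695]
force: [-0.5, -0.8, -0.7]
grip_width: 0.039
grip_force: 20.0
```

Request:
carry_out(motion=[[[0,0,0],0],[[0,0,0],0],[[0,0,0],0],[[0,0,0],0],[[0,0,0],0],[[0,0,0],0],[[0,0,-0.1],0],[[0,0,-0.3],0],[[0,0,-0.5],0],[[0,0,-0.73],0],[[0,0,-0.73],0],[[0,0,-0.73],0]], hand=-1)

```text
time_s: 24.1
ee_pos: [0.5201, -0.2492, 0.1803]
eef_rot: [3.14, 0.001, 1.695]
force: [-0.1, -0.1, -1.2]
grip_width: 0.0943
grip_force: 0.0
```

Run:
```python
from chk import *
st(); top_of([.5202,-.2495],zhi=.09); top_of([.5114,-.1801])
a=[.515,-.06,.165,1.57]; b=[.52,.125,.165,1.45]; c=[.5286,.2424,.12,1.388]
print(move(a[:3],a[3])); print(move(b[:3],b[3],a)); print(move(c[:3],c[3],b))
```

```text
24.1 [ 0.5201 -0.2492  0.1803] [3.1404 0.0009 1.6949] 0.09430487652206872 [-0.1474 -0.0901 -1.2456]
n 1791 ztop 0.07433624445356167 ((519.7229614257812, -250.3433837890625), 18.237478256225586)
n 1462 ztop 0.11249211552703252 ((512.745361328125, -181.81582641601562), 5.536463737487793)
(array([0.9396, 0.0951, 0.0682]), np.float64(0.0199))
(array([0.925 , 0.0243, 0.    ]), 0.0191)
(array([ 0.5879, -0.028 ,  0.225 ]), 0.0099)
```

Both stand well: the jar's top is at z 0.074 and about 1 mm off the bay centre. Last is the cup.

Request:
carry_out(motion=[[[0.23,0.02,0],0.005],[[0.46,0.05,0],0.01],[[0.7,0.07,0.03],0.02],[[0.94,0.095,0.07],0.02]])

```text
time_s: 24.6
ee_pos: [0.5147, -0.0585, 0.1645]
eef_rot: [-3.14, -0.0, 1.566]
force: [0.9, -0.2, 0.0]
grip_width: 0.094
grip_force: 0.0
```

Request:
carry_out(motion=[[[0.23,0.01,0],0.005],[[0.46,0.01,0],0.01],[[0.7,0.02,0],0.019],[[0.92,0.024,0],0.019]])

```text
time_s: 25.0
ee_pos: [0.5198, 0.1258, 0.1644]
eef_rot: [-3.139, 0.001, 1.448]
force: [-0.2, 0.1, 0.1]
grip_width: 0.0941
grip_force: 0.0
```

Request:
carry_out(motion=[[[0.2,-0.01,0.05],0.005],[[0.4,-0.02,0.12],0.01],[[0.55,-0.028,0.2],0.01],[[0.59,-0.028,0.22],0.01],[[0.59,-0.028,0.22],0.01],[[0.59,-0.028,0.22],0.01],[[0.59,-0.028,0.22],0.01]])

```text
time_s: 25.7
ee_pos: [0.5296, 0.2405, 0.1224]
eef_rot: [3.141, -0.0, 1.386]
force: [-0.8, -0.1, -0.4]
grip_width: 0.0939
grip_force: 0.0
```

Run:
```python
from chk import *
st(); top_of([.5286,.2424],zhi=.06,save="pics/w6.png")
print(move([.5286,.2424,.016],1.388))
```

```text
25.7 [0.5296 0.2405 0.1224] [ 3.141  -0.0002  1.3857] 0.0938633157376162 [-0.76   -0.1025 -0.3598]
n 843 ztop 0.04036111353356528 ((528.554443359375, 242.31149291992188), 18.062374114990234)
(array([ 0.008 , -0.0074,  0.5324]), np.float64(-0.0004))
```

View pics/w6.png

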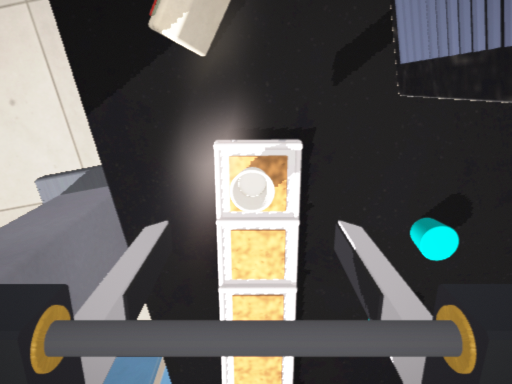

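The cup is at (252,190), lined up with the fingers. The timer at (190,20) and the black box are well clear.

Request:
carry_out(motion=[[[0.008,-0.007,0.1],0],[[0.008,-0.007,0.28],0],[[0.008,-0.007,0.42],0],[[0.008,-0.007,0.5],0],[[0.008,-0.007,0.532],0],[[0.008,-0.007,0.532],0],[[0.008,-0.007,0.532],0]])

```text
time_s: 26.45
ee_pos: [0.5289, 0.2434, 0.0167]
eef_rot: [3.14, -0.001, 1.387]
force: [0.4, 0.7, 0.4]
grip_width: 0.0941
grip_force: 0.0
```

Request:
carry_out(motion=[[[0,0,0],0],[[0,0,0],0],[[0,0,0],0],[[0,0,0],0],[[0,0,0],0],[[0,0,0],0],[[0,0,0],0],[[0,0,0],0]], hand=1, force=15)

```text
time_s: 27.25
ee_pos: [0.5282, 0.2435, 0.0154]
eef_rot: [-3.142, -0.0, 1.387]
force: [-0.9, 0.4, -0.1]
grip_width: 0.0346
grip_force: 15.0
```

Run:
```python
from chk import *
st()
a=[.515,.08,.165,1.47]; b=[.515,-.11,.165,1.60]; c=[.5289,-.2993,.165,1.696]; 
print(move(a[:3],a[3])); print(move(b[:3],b[3],a)); print(move(c[:3],c[3],b))
```

```text
27.25 [0.5282 0.2435 0.0154] [-3.1415 -0.      1.3869] 0.0345635255782629 [-0.8852  0.4031 -0.0959]
(array([-0.8156,  0.0846, -0.7479]), np.float64(-0.0132))
(array([-0.9452,  0.0956,  0.    ]), -0.0207)
(array([-0.9481,  0.0418,  0.    ]), -0.0153)
```

Request:
carry_out(motion=[[[0,0,-0.1],0],[[0,0,-0.28],0],[[0,0,-0.46],0],[[-0.1,0.01,-0.64],0],[[-0.28,0.03,-0.75],-0.005],[[-0.46,0.05,-0.75],-0.01],[[-0.64,0.065,-0.75],-0.013],[[-0.816,0.085,-0.75],-0.013],[[-0.816,0.085,-0.75],-0.013]])

```text
time_s: 28.15
ee_pos: [0.5149, 0.0768, 0.1657]
eef_rot: [3.141, 0.0, 1.466]
force: [0.6, -0.0, -1.0]
grip_width: 0.0344
grip_force: 15.0
```

Request:
carry_out(motion=[[[-0.19,0.02,0],-0.005],[[-0.38,0.04,0],-0.01],[[-0.57,0.06,0],-0.02],[[-0.76,0.08,0],-0.02],[[-0.945,0.096,0],-0.02]])

```text
time_s: 28.65
ee_pos: [0.5149, -0.1112, 0.1655]
eef_rot: [3.141, -0.0, 1.595]
force: [0.8, 0.1, -0.5]
grip_width: 0.0343
grip_force: 15.0
```

Request:
carry_out(motion=[[[-0.19,0.01,0],-0.005],[[-0.38,0.02,0],-0.01],[[-0.57,0.03,0],-0.015],[[-0.76,0.04,0],-0.015],[[-0.9,0.04,0],-0.015],[[-0.95,0.04,0],-0.015],[[-0.95,0.04,0],-0.015],[[-0.95,0.04,0],-0.015]])

```text
time_s: 29.45
ee_pos: [0.5276, -0.2986, 0.1653]
eef_rot: [-3.141, -0.0, 1.689]
force: [-0.3, 0.3, 0.8]
grip_width: 0.0345
grip_force: 15.0
```

Run:
```python
from chk import *
st(); print(move([.5289,-.318,.0165],1.696))
```

```text
29.45 [ 0.5276 -0.2986  0.1653] [-3.1414 -0.0005  1.6892] 0.034450777693284175 [-0.3186  0.2587  0.8346]
(array([-0.0973, -0.0048,  0.744 ]), np.float64(-0.0011))
```

Request:
carry_out(motion=[[[-0.07,-0.005,0.05],-0.001],[[-0.097,-0.005,0.18],-0.001],[[-0.097,-0.005,0.36],-0.001],[[-0.097,-0.005,0.54],-0.001],[[-0.097,-0.005,0.66],-0.001],[[-0.097,-0.005,0.715],-0.001],[[-0.097,-0.005,0.735],-0.001],[[-0.097,-0.005,0.743],-0.001],[[-0.097,-0.005,0.743],-0.001],[[-0.097,-0.005,0.743],-0.001]])

```text
time_s: 30.45
ee_pos: [0.5292, -0.3195, 0.018]
eef_rot: [3.14, 0.001, 1.695]
force: [0.0, -0.3, 0.5]
grip_width: 0.0339
grip_force: 15.0
```

Request:
carry_out(motion=[[[0,0,0],0],[[0,0,0],0],[[0,0,0],0],[[0,0,0],0],[[0,0,0],0],[[0,0,0],0],[[0,0,-0.1],0],[[0,0,-0.3],0],[[0,0,-0.5],0],[[0,0,-0.73],0],[[0,0,-0.73],0],[[0,0,-0.73],0]], hand=-1)

```text
time_s: 31.65
ee_pos: [0.5288, -0.3193, 0.1634]
eef_rot: [3.14, 0.001, 1.695]
force: [-0.4, 1.2, -0.6]
grip_width: 0.0941
grip_force: 0.0
```

Request:
carry_out(motion=[[[0.1,0,-0.2],0],[[0.15,0,-0.4],0],[[0.2,0,-0.6],0],[[0.2,0,-0.7],0],[[0.2,0,-0.7],0],[[0.2,0,-0.7],0]])

```text
time_s: 32.25
ee_pos: [0.5235, -0.2795, 0.3006]
eef_rot: [-3.139, -0.002, 1.695]
force: [-0.5, -0.2, 0.4]
grip_width: 0.0943
grip_force: 0.0
```

Run:
```python
from chk import *
st()
for xy,z in (([.5027,-.1106],.06),([.5114,-.1801],.13),([.5202,-.2495],.09),([.5289,-.319],.06)): top_of(xy,zhi=z,save="pics/w7.png")
```

```text
32.25 [ 0.5235 -0.2795  0.3006] [-3.1395 -0.0017  1.6948] 0.09426922559775901 [-0.5014 -0.1936  0.4253]
n 656 ztop 0.04099677714277332 ((502.61572265625, -111.20862579345703), 16.787593841552734)
n 805 ztop 0.11247834934492686 ((512.6779174804688, -182.09848022460938), 5.6367411613464355)
n 877 ztop 0.07447851942771852 ((520.081298828125, -250.4521484375), 18.077930450439453)
n 296 ztop 0.04065196177522019 ((528.763427734375, -320.3708190917969), 18.006999969482422)
```

View pics/w7.png

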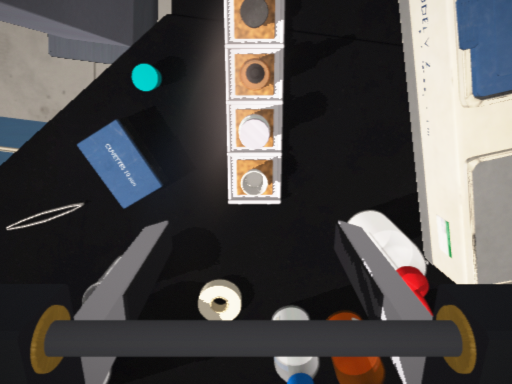

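From left to right, the new rack now holds stopper (256,12), dropper (256,73), jar (254,130) and cup (254,183). All stand upright within about 2 mm of the bay centres, and the cuvette box hasn't moved. The gripper is clear, so I'm handing in.

```bash
python3 -c "
from station import ctrl
print(ctrl.hand_in())"
```

```text
the job is handed in; nothing more can be done
None
```

All four things now stand upright in the new rack in reversed order (left to right: stopper, dropper, jar, cup), within about 2 mm of their bay centres; the timer and box were not touched, and the job was handed in at about 32 s.

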